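# Post the worn wear pads into the returns boxes

## Robot

A 7-joint arm with a two-finger parallel gripper is mounted at the origin on the work surface. World frame = base frame: x ahead of the robot, y to its left, z up, the work surface at z = 0. Lengths are in m, angles in rad, forces in N, time in s.
With the tool pointing down it reaches from about 0.35 to 0.9 m from the base axis. Payload 8.1 kg.
Tool frame: the origin (TCP) lies on the centre line of the jaws, within the pads' length; the fingertips stand 19 mm ahead of it and the grasp point (between the pads) is the TCP (arm.tip_reach is the distance from the TCP to the fingertips, in m); z points along the fingers, y is the line along which they close (so a half turn about z gives the same grasp; the last joint's range is limited). The gripper opens to 92 mm and grips with 3 to 60 N. Pads are 19 mm wide; open, the fingers measure 130 mm over their backs; the gripper's body (75 mm by 190 mm) begins 47 mm behind the grasp point.
Start: joints at [-1.228, 0.434, 0.025, 1.573, -0.012, 1.134, -0.075], TCP at [0.27, 0.564, 0.246] pointing down, gripper open.
Joint ranges: [-2.62, 2.62], [-0.44, 2.09], [-1.27, 1.32], [0.08, 2.57], [-1.32, 4.46], [0.12, 2], [-2.74, 2.74]. Speed limits (rad/s): [2.22, 2.22, 3.01, 3.01, 3.14, 3.14, 3.14].

## Interface

Orientations are given as a rotation vector (axis times angle).
In Python, from cell import arm gives the robot as it stands.
- The arm moves only by the tool arm_command, never from a script. Its argument "targets" is a list that holds one entry, the list of rows, each a list of 6 numbers: the shift along the tool's x, y, z in m, then the turn, a rotation vector about the tool's x, y, z in rad. A call has 1 to 10 rows; each row shifts and turns the commanded pose from where the row before left it, along the tool's axes as they then stand; what a row does not reach is not made up. A row lasts 1/8 s, in which the tool goes at most 62.5 mm and 10.7 degrees, less where a joint would pass 70% of its speed; a pose out of reach is approached as far as the arm can. A call with a gripper value outside its range is refused whole. "jaw" is the finger opening in m, from 0 to 0.0918, set as the call begins (left out, the last holds). The fingers move at their own pace and stop on an object; "newtons" is the grip in N (left out, the last holds). Time passes only in rows, so rows that do not move let the fingers close. It gives the time, the measured TCP pose, the force, the opening and the grip force at its end, in the units of the state.
- arm.observe(): the state, without advancing time (a new reading comes with each control period).
- arm.get_image(name): name is "side" or "top"; returns a dict with "pixels" (420x560x3 uint8, red, green, blue), "z_map" (420x560 float32, m along the optical axis (not along the pixel's ray), 0 where there is no reading), "fx", "fy", "cx", "cy" (pixels), "xyz" and "rotation" of the camera in the world. Camera axes: x right, y down, z forward; pixel columns grow to the right and rows downward; lengths in m; the calibration is good to about 2 mm. A picture is of the moment at which its call begins.
- arm.sign_off(): hands the job in; it is judged then, once.
The state is a dict: "clock": time; "joints": joint angles; "dq": joint speeds; "joint_efforts": joint torques, N m; "position": TCP position; "ee_rot": TCP orientation; "force": force on the tool from outside, world axes, zero at the start; "ft_torque": the same for the moment, N m; "width": opening from 0.0 (shut) to 1.0 (fully open); "gripper_force": force on a finger pad.
Only numpy, scipy, OpenCV 4.12 (cv2) and the standard library are available. Lean on these libraries where they do the work, as an engineer would, in place of code of your own. Each camera call takes 0.05 s, during which the arm holds its last target. There are 200 camera calls.

## Task

Post the two plain rectangular wear pads through the slots in the sloping tops of the grey returns boxes, the long pad into the box with the long slot and the short pad into the box with the short slot. The slots have a sprung flap, so push each pad right in until nothing of it stands out of the slot. Leave the stepped pad in its stand and do not disturb the other things on the bench.

Things in the scene. Friction and masses are not known exactly. Their poses are not given: they have to be found in the camera images.
- long_pad_center (a point): yellow plastic wear pad, a plain flat rectangle 120 long x 70 high x 12 thick, about 115 g, standing on its long edge in a blue stand. This point is its centre: x is its thickness, y its length, z its height (up at the start). It may be used either way round. About 40 of its height stands above the stand's walls
- short_pad_center (a point): yellow plastic wear pad, a plain flat rectangle 90 long x 70 high x 12 thick, about 87 g, standing on its long edge in a blue stand. This point is its centre: x is its thickness, y its length, z its height (up at the start). It may be used either way round. About 40 of its height stands above the stand's walls
- stepped_pad_center (a point): yellow plastic wear pad that stays: 112 long, 12 thick, 42 high with a narrower 56 long, 28 high step on top (70 high in all), standing in a blue stand of the same kind. This point is on its middle line, 35 above its lower edge; axes as the other pads
- long_pad: the long pad itself, origin at the middle of its lower edge, axes as its centre point
- short_pad: the short pad itself, origin at the middle of its lower edge, axes as its centre point
- stepped_pad: the stepped pad itself, origin at the middle of its lower edge
- long_box: fixed grey sheet-metal returns box, 160 deep (x), 170 wide (y); sloping top, 80 high at its front (-x) edge, 192 at the back. Origin: centre of its underside, z up. Hollow, empty, deeper than a pad. Just under the slot a sprung flap presses on a pad with about 3 N: pushing in takes 2 to 8 N, and a pad let go half-way stays there. It has the long slot
- short_box: fixed grey sheet-metal returns box, 160 deep (x), 170 wide (y); sloping top, 80 high at its front (-x) edge, 192 at the back. Origin: centre of its underside, z up. Hollow, empty, deeper than a pad. Just under the slot a sprung flap presses on a pad with about 3 N: pushing in takes 2 to 8 N, and a pad let go half-way stays there. It has the short slot
- long_box_slot: slot of the long box: a hole 126 (y) x 17 (x) in the middle of the sloping top, 136 above the table, with a straight throat 56 deep. Origin: centre of the slot, level with the face; z points straight out of the face (35 degrees from vertical, leaning to the box's front), y along the slot, x across it, up the slope. A pad goes in along -z
- short_box_slot: slot of the short box: a hole 96 (y) x 17 (x) in the middle of the sloping top, 136 above the table, with a straight throat 56 deep. Origin: centre of the slot, level with the face; z points straight out of the face (35 degrees from vertical, leaning to the box's front), y along the slot, x across it, up the slope. A pad goes in along -z
- stand_a: fixed blue plastic stand that holds the long pad: foot 60 x 140, two walls 8 thick whose tops are 38 high, a pocket between them 17 wide (x), 126 long (y), pocket floor 8 above the table. Origin: centre of the underside
- stand_b: same stand, holds the short pad
- stand_c: same stand, holds the stepped pad
- spray_can: upright metal can, 48 diameter, 190 tall, origin under its centre, between the boxes; bystander
- bush: upright bronze bush, 54 diameter, 48 tall, origin under its centre; bystander
- bush2: upright copper-coloured bush, 46 diameter, 40 tall, origin under its centre; bystander
- wrench: steel wrench lying flat, 170 long; bystander
- screwdriver: black-handled screwdriver lying flat, 190 long; bystander
- jar: white plastic jar, 64 diameter, 75 tall, origin under its centre; bystander
- roller: steel flanged roller standing on end, 64 diameter, 60 tall, origin under its centre; bystander
There are look-alikes about, which are no part of the job. Leave any red look-alike of the short_pad alone.

How it is judged:
On the way, in this order (a step that is already met when the one before it is completed fails the run):
1. one of the two pads is pushed right into its own box (((z of long_pad_center in the frame of long_box_slot below -0.031 m and height (world z) of long_pad_center above 0.004 m and x of long_pad_center in the frame of long_box between -0.08 and 0.08 m and y of long_pad_center in the frame of long_box between -0.08 and 0.08 m and (angle between the z axis of long_pad and the z axis of long_box_slot, either way round below 0.2 rad or z of long_pad_center in the frame of long_box_slot below -0.066 m)) or (z of short_pad_center in the frame of short_box_slot below -0.031 m and height (world z) of short_pad_center above 0.004 m and x of short_pad_center in the frame of short_box between -0.08 and 0.08 m and y of short_pad_center in the frame of short_box between -0.08 and 0.08 m and (angle between the z axis of short_pad and the z axis of short_box_slot, either way round below 0.2 rad or z of short_pad_center in the frame of short_box_slot below -0.066 m)))), for 0.2 s.
2. both pads are pushed right into their own boxes (z of long_pad_center in the frame of long_box_slot below -0.031 m and height (world z) of each of long_pad_center, short_pad_center above 0.004 m and x of long_pad_center in the frame of long_box between -0.08 and 0.08 m and y of long_pad_center in the frame of long_box between -0.08 and 0.08 m and (angle between the z axis of long_pad and the z axis of long_box_slot, either way round below 0.2 rad or z of long_pad_center in the frame of long_box_slot below -0.066 m) and z of short_pad_center in the frame of short_box_slot below -0.031 m and x of short_pad_center in the frame of short_box between -0.08 and 0.08 m and y of short_pad_center in the frame of short_box between -0.08 and 0.08 m and (angle between the z axis of short_pad and the z axis of short_box_slot, either way round below 0.2 rad or z of short_pad_center in the frame of short_box_slot below -0.066 m)), for 0.2 s.
At the end, for the whole second after the job is handed in: The long pad is in the box with the long slot and the short pad in the box with the short slot, each with its upper edge level with the face or below it (at most 4 mm standing out) or dropped further inside, at rest; the stepped pad still stands in its stand within 20 mm of its start (all of step 2 and linear speed of each of long_pad, short_pad below 0.02 m/s and angular speed of each of long_pad, short_pad below 0.3 rad/s and distance of stepped_pad_center from where it was at the start of the episode below 0.02 m and angle between stepped_pad's own z axis and vertical below 0.3 rad); the robot touches nothing.
It fails at once if a bystander is pushed more than 30 mm or knocked over (distance of any of spray_can, bush, bush2, wrench, screwdriver, jar, roller from where it was at the start of the episode above 0.03 m or angle between any of spray_can, bush, bush2, jar, roller's own z axis and vertical above 0.5 rad).
It fails at once if the stepped pad is taken from its stand or pushed more than 20 mm (distance of stepped_pad_center from where it was at the start of the episode above 0.02 m).
It also fails if it takes over 70 s, if anything falls off the work surface, if the arm or the gripper's body presses on something with over 40 N, if the wrist force passes 120 N, or if a joint passes its speed limit or range.

## Working session

There is one attempt and no reset: what is moved stays moved. The work goes in short steps, Python scripts to look and compute and a tool call to move; the robot and the scene stay as the last step left them, time stands still between calls to the robot, and variables do not carry over. Pictures are saved under pics/ and viewed, at most 10 in all, crops included, and the job is handed in when it is done.

Besides the shell and the picture viewer there is one more tool, called after "Call:" as name([rows], argument=value, ...), one row to a line, values as JSON. arm_command: Moves the arm, as the interface text tells. Its arguments: {"type":"object","properties":{"targets":{"type":"array","items":{"type":"array","items":{"type":"array","items":{"type":"number"}}}},"jaw":{"type":"number"},"newtons":{"type":"number"}},"required":["targets"]}

```bash
mkdir -p pics; python3 - <<'E'
from cell import arm
import cv2,numpy as np
s=arm.observe();print(s)
for n in("top","side"):
    im=arm.get_image(n);np.savez(f"{n}0.npz",**im)
    cv2.imwrite(f"pics/{n}0.png",im["pixels"][...,::-1]);print(n,im["fx"],im["cx"],im["cy"],im["xyz"],im["rotation"])
E
```

```text
{'clock': 0.0, 'joints': array([-1.22761663,  0.43519623,  0.02497958,  1.57410562, -0.01160119,
        1.13399215, -0.07512424]), 'dq': array([-1.44525568e-04, -1.32240919e-03, -5.74107911e-04, -1.03763947e-03,
        4.64602018e-04,  2.15176024e-05,  1.33891418e-04]), 'joint_efforts': array([-3.54185613e-04, -6.67838573e+01,  9.84919667e-01, -3.14473557e+01,
       -6.05607172e-02,  4.25156776e-02,  1.57961535e-04]), 'position': array([0.26931972, 0.56345941, 0.24495835]), 'ee_rot': array([-6.94554573e-01, -3.06364389e+00,  2.42348129e-03]), 'force': array([-0.19120398,  0.02717651, -1.3484134 ]), 'ft_torque': array([ 0.01020447,  0.00633148, -0.02789077]), 'gripper_force': 0.0, 'width': 0.9984534590453281}
top 424.3422855995152 284.46890154006263 212.68609950391556 [0.24952205 0.01786857 1.17156485] [-2.07583798  2.15407851 -0.23302166]
side 401.78293806383033 279.8016263721449 213.1001754521567 [ 0.06983323 -0.75495129  0.95720472] [-2.28875047  0.61765019 -0.22789273]
```

View pics/top0.png

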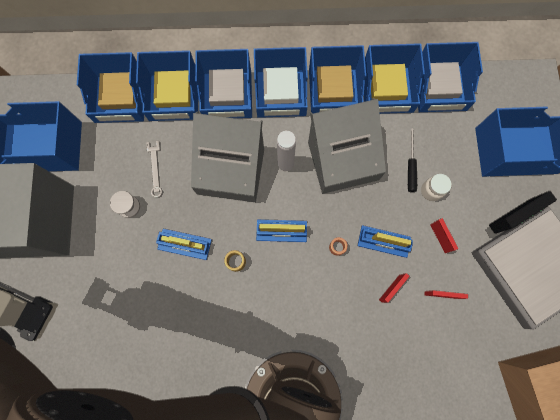

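View pics/side0.png

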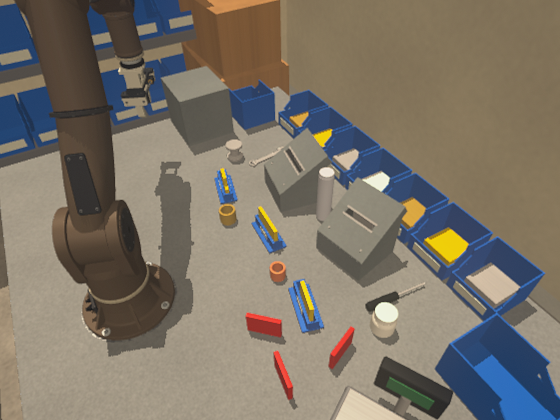

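The top view shows three yellow pads in blue stands: stepped at (184,243), long at (282,230), short at (386,240). The box slots are at (224,155), longer, and (350,144), shorter. The side view confirms the stepped pad is the one farthest left, by the bronze bush.

```bash
cat > h.py <<'E'
import numpy as np,cv2
from scipy.spatial.transform import Rotation as R
def cloud(im):
    z=im["z_map"].astype(float);v,u=np.mgrid[:z.shape[0],:z.shape[1]]
    p=np.stack([(u-im["cx"])/im["fx"]*z,(v-im["cy"])/im["fy"]*z,z],-1)
    return p@R.from_rotvec(im["rotation"]).as_matrix().T+im["xyz"]
def rays(im,uv):
    uv=np.asarray(uv,float);d=np.stack([(uv[:,0]-im["cx"])/im["fx"],(uv[:,1]-im["cy"])/im["fy"],np.ones(len(uv))],-1)
    return d@R.from_rotvec(im["rotation"]).as_matrix().T
def onplane(im,uv,n,p0):
    d=rays(im,uv);o=np.asarray(im["xyz"]);return o+d*(((np.asarray(p0)-o)@n)/(d@n))[:,None]
def rect(P):
    c,wh,a=cv2.minAreaRect(P[:,:2].astype(np.float32)*1000)
    b=cv2.boxPoints((c,wh,a));e=[b[1]-b[0],b[2]-b[1]];L=max(e,key=np.linalg.norm)
    return np.array(c)/1000,sorted(wh),np.degrees(np.arctan2(L[1],L[0]))%180
E
cat > m1.py <<'E'
from h import *
for n in("top","side"):
    im=dict(np.load(n+"0.npz"));C=cloud(im);hsv=cv2.cvtColor(im["pixels"],cv2.COLOR_RGB2HSV)
    print(n)
    ok=im["z_map"]>0
    tab=C[ok&(abs(C[...,2])<.02)&(C[...,0]<.7)];print("table z med",np.median(tab[:,2]))
    y=((hsv[...,0]>20)&(hsv[...,0]<35)&(hsv[...,1]>110)&ok&(C[...,2]>.03)&(C[...,2]<.1)&(C[...,0]<.6)).astype(np.uint8)
    k,l,st,ce=cv2.connectedComponentsWithStats(y)
    for i in range(1,k):
        if st[i,4]<25: continue
        m=l==i;P=C[m];t=P[:,2].max();T=P[P[:,2]>.068]
        uv=np.argwhere(m&(C[...,2]>.068))[:,::-1]
        print("yellow",ce[i].round(),st[i,4],"zmax",t.round(4),"depthrect",rect(T) if len(T)>9 else None,
          "ray rect",rect(onplane(im,uv,np.array([0,0,1.]),[0,0,.078])) if len(T)>9 else None)
    # box faces
    for nm,c in (("long",{"top":(224,155),"side":(293,160)}),("short",{"top":(350,144),"side":(358,217)})):
        u,v=c[n];s=C[v-45:v+45,u-45:u+45];val=hsv[v-45:v+45,u-45:u+45]
        P=s.reshape(-1,3);P=P[(P[:,2]>.085)&(P[:,2]<.187)]
        q=P[np.random.default_rng(0).permutation(len(P))]
        best=0
        g=np.random.default_rng(1)
        for _ in range(300):
            a=q[g.choice(len(q),3)];nn=np.cross(a[1]-a[0],a[2]-a[0]);ln=np.linalg.norm(nn)
            if ln<1e-6: continue
            nn/=ln
            if abs(abs(nn[2])-.819)>.06: continue
            inl=abs((q-a[0])@nn)<.003
            if inl.sum()>best: best=inl.sum();I=inl
        Q=q[I];p0=Q.mean(0);nn=np.linalg.svd(Q-p0)[2][2];nn*=np.sign(nn[2])
        print(nm,"n",nn.round(4),"tilt",np.degrees(np.arccos(nn[2])).round(2),"yaw",np.degrees(np.arctan2(-nn[1],-nn[0])).round(2),best)
        gray=im["pixels"].mean(-1)[v-30:v+30,u-45:u+45]
        print(" brightness pct",np.percentile(gray,[2,5,10,30,50]).round())
        d=((s-p0)@nn)
        sub=np.zeros(im["z_map"].shape,bool);sub[v-30:v+30,u-45:u+45]=(d[15:75]<-.006)&True
        face=np.zeros_like(sub)
        k,l,st,ce=cv2.connectedComponentsWithStats(sub.astype(np.uint8))
        dk=np.zeros_like(sub);dk[v-30:v+30,u-45:u+45]=gray<62
        for lab,msk in(("depth",sub),("dark",dk)):
            k,l,st,ce=cv2.connectedComponentsWithStats(msk.astype(np.uint8))
            for i in range(1,k):
                if st[i,4]<60: continue
                uv=np.argwhere(l==i)[:,::-1];W=onplane(im,uv,nn,p0)
                ex=np.cross(np.cross(nn,[-nn[0],-nn[1],0]),nn);up=np.array([0,0,1])-nn*nn[2];up/=np.linalg.norm(up);yy=np.cross(nn,up)
                L=np.stack([(W-p0)@up,(W-p0)@yy],-1);c,wh,a=rect(L)
                print("  ",lab,st[i],"slot c",(p0+c[0]*up+c[1]*yy).round(4),np.round(wh,1),"ang(90=along)",a.round(1))
E
python3 m1.py
```

```text
top
table z med 0.0003057552508376471
yellow [282. 228.] 294 zmax 0.0835 depthrect (array([0.44584293, 0.01162613]), [11.36923599243164, 117.9911117553711], np.float32(86.61553)) ray rect (array([0.44468579, 0.01168097]), [11.852405548095703, 117.85041046142578], np.float32(86.48773))
yellow [391. 240.] 255 zmax 0.0836 depthrect (array([ 0.40304617, -0.27857455]), [11.656614303588867, 89.1509780883789], np.float32(74.12783)) ray rect (array([ 0.40298505, -0.27763889]), [12.221993446350098, 90.04429626464844], np.float32(74.24577))
yellow [182. 242.] 213 zmax 0.0829 depthrect (array([0.41845343, 0.27948877]), [9.755969047546387, 56.00690460205078], np.float32(75.48819)) ray rect (array([0.41792978, 0.27851065]), [10.30027961730957, 58.43077850341797], np.float32(75.80321))
long n [-0.5645  0.1021  0.8191] tilt 35.01 yaw -10.25 3572
 brightness pct [ 49.  53.  90. 125. 127.]
   depth [179 125  14  60 776] slot c [0.632  0.2536 0.1277] [ 33.6 161.4] ang(90=along) 1.3
   depth [255 125  14  60 643] slot c [0.6194 0.0568 0.1435] [ 34.3 155.5] ang(90=along) 6.0
   depth [200 149  49  13 27
[... 1712 characters left out ...]
g(90=along) 128.6
   depth [ 289  130   49   60 1244] slot c [0.6736 0.0685 0.1826] [178.9 225.3] ang(90=along) 45.0
   depth [286 150  17  23 117] slot c [0.6211 0.1513 0.1361] [ 15.6 119.7] ang(90=along) 89.9
short n [-0.5592 -0.1206  0.8202] tilt 34.89 yaw 12.17 2930
 brightness pct [ 80.  83.  85. 131. 134.]
   depth [ 313  187   37   60 1071] slot c [ 0.5851 -0.095   0.108 ] [115.  184.1] ang(90=along) 31.1
   depth [374 187  29  18 275] slot c [ 0.7424 -0.1769  0.2032] [41.4 96. ] ang(90=along) 89.8
   depth [346 209  28  21 179] slot c [ 0.6419 -0.1722  0.1354] [16.2 93.8] ang(90=along) 89.8
   depth [376 213  27  34 483] slot c [ 0.6775 -0.2548  0.1475] [68.7 91.6] ang(90=along) 36.2
```

```bash
cat > go.py <<'E'
import sys
from h import *
from cell import arm
def frame(yaw,tilt): # yaw deg of tool y, tilt deg of tool z outward
    a,t=np.radians([yaw,tilt]);e=np.array([np.cos(a),np.sin(a),0]);k=np.array([0,0,1.])
    z=np.sin(t)*e-np.cos(t)*k;y=np.cos(t)*e+np.sin(t)*k
    return np.stack([np.cross(y,z),y,z],1)
SL=dict(LP=([.4437,.0125,.078],-3.4,0),SP=([.4015,-.2785,.078],-15.8,0),LS=([.6240,.1522,.136],-10.2,35),SS=([.6442,-.1720,.136],12.2,35))
def plan(p,F):
    s=arm.observe();A=R.from_rotvec(s["ee_rot"]).as_matrix()
    t=R.from_matrix(A.T@F).as_rotvec();d=F.T@(p-s["position"])
    print("turn",t.round(4),"rows>=",np.degrees(np.linalg.norm(t))/10.7,"then shift",d.round(4),"rows>=",np.linalg.norm(d)/.0625)
    print("pos",s["position"].round(4),"joints",s["joints"].round(2),"F",s["force"].round(1),"w",s["width"]*.0918,"t",s["clock"])
if __name__=="__main__":
    # name, back-off of TCP from reference point along -tool z
    c,y,t=SL[sys.argv[1]];F=frame(y,t);o=[float(v) for v in sys.argv[2:5]]
    plan(np.array(c)+F@np.array(o),F)
E
python3 go.py LP 0 0 -.122
```

```text
turn [-1.1000e-03  9.0000e-04  1.1843e+00] rows>= 6.341475035762404 then shift [-0.5397  0.2067  0.045 ] rows>= 9.274938195966277
pos [0.2694 0.5635 0.245 ] joints [-1.23  0.44  0.02  1.57 -0.01  1.13 -0.08] F [ 0.5 -0.8 -0.1] w 0.09197142185916309 t 0.1
```

Call:
arm_command([
  [[0, 0, 0, 0, 0, 0.1692], [0, 0, 0, 0, 0, 0.1692], [0, 0, 0, 0, 0, 0.1692], [0, 0, 0, 0, 0, 0.1692], [0, 0, 0, 0, 0, 0.1692], [0, 0, 0, 0, 0, 0.1692], [0, 0, 0, 0, 0, 0.1692]],
], jaw=0.06)

```text
clock: 0.98
position: [0.2693, 0.5636, 0.2453]
ee_rot: [2.292, 2.148, -0.001]
force: [-0.7, -0.6, -0.1]
width: 0.656
gripper_force: 0.0
```

Call:
arm_command([
  [[-0.054, 0.0207, 0, 0, 0, 0], [-0.054, 0.0207, 0, 0, 0, 0], [-0.054, 0.0207, 0, 0, 0, 0], [-0.054, 0.0207, 0, 0, 0, 0], [-0.054, 0.0207, 0, 0, 0, 0], [-0.054, 0.0207, 0, 0, 0, 0], [-0.054, 0.0207, 0, 0, 0, 0], [-0.054, 0.0207, 0, 0, 0, 0], [-0.054, 0.0207, 0, 0, 0, 0], [-0.054, 0.0207, 0, 0, 0, 0]],
])

```text
clock: 2.22
position: [0.4442, 0.0108, 0.2458]
ee_rot: [-2.286, -2.155, -0.001]
force: [0.7, 1.0, -0.2]
width: 0.655
gripper_force: 0.0
```

Call:
arm_command([
  [[0, 0, 0.02, 0, 0, 0], [0, 0, 0.02, 0, 0, 0], [0, 0, 0.005, 0, 0, 0], [0, 0, 0, 0, 0, 0]],
])

```text
clock: 2.72
position: [0.4439, 0.0126, 0.2008]
ee_rot: [-2.286, -2.155, 0.001]
force: [0.2, -0.1, -0.6]
width: 0.655
gripper_force: 0.0
```

```bash
python3 go.py LP 0 0 -.05; python3 - <<'E'
from cell import arm
import cv2,numpy as np
for n in("top","side"):
    im=arm.get_image(n);np.savez(f"{n}1.npz",**im)
    if n=="side":cv2.imwrite("pics/side1.png",cv2.resize(im["pixels"][80:320,140:420,::-1],None,fx=2.5,fy=2.5))
E
```

```text
turn [-0.0005  0.0003  0.0001] rows>= 0.0032266154679429 then shift [-0.0001 -0.0002  0.0728] rows>= 1.1643403771334273
pos [0.4439 0.0126 0.2008] joints [-0.67  0.2   0.62  2.09 -0.15  0.89 -0.02] F [ 0.2 -0.1 -0.6] w 0.06012621556914156 t 2.725
```

View pics/side1.png

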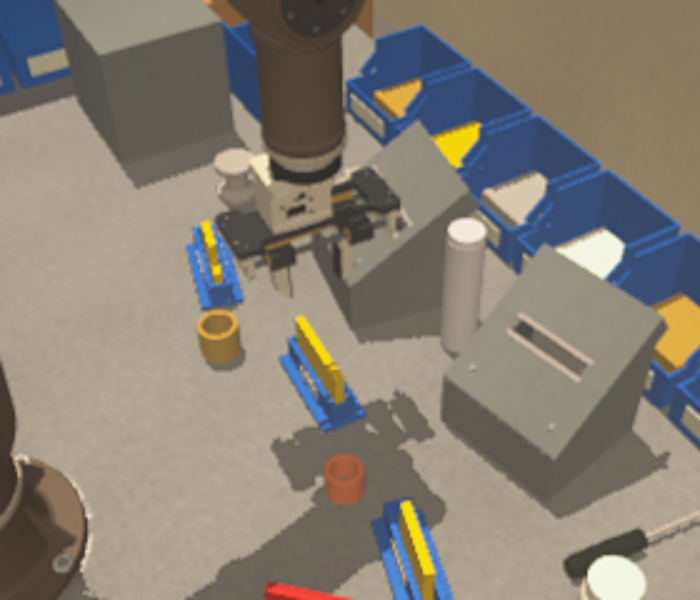

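The cropped side view shows the open gripper, at about (310,240), hovering over the long pad (320,360) with nothing in the way. I'm descending now.

Call:
arm_command([
  [[0, 0, 0.035, 0, 0, 0], [0, 0, 0.035, 0, 0, 0], [0, 0, 0.03, 0, 0, 0], [0, 0, 0.02, 0, 0, 0], [0, 0, 0.012, 0, 0, 0], [0, 0, 0, 0, 0, 0]],
])

```text
clock: 3.58
position: [0.4441, 0.0126, 0.0687]
ee_rot: [-2.286, -2.154, 0.001]
force: [-0.5, -0.7, 0.9]
width: 0.655
gripper_force: 0.0
```

Call:
arm_command([
  [[0, 0, 0, 0, 0, 0], [0, 0, 0, 0, 0, 0], [0, 0, 0, 0, 0, 0], [0, 0, 0, 0, 0, 0], [0, 0, 0, 0, 0, 0], [0, 0, 0, 0, 0, 0]],
], jaw=0.0, newtons=30)

```text
clock: 4.32
position: [0.4448, 0.0125, 0.0689]
ee_rot: [2.286, 2.153, 0.002]
force: [2.2, -0.1, -1.1]
width: 0.129
gripper_force: 30.0
```

Call:
arm_command([
  [[0, 0, -0.02, 0, 0, 0], [0, 0, -0.04, 0, 0, 0], [0, 0, -0.06, 0, 0, 0], [0, 0, -0.06, 0, 0, 0], [0, 0, -0.02, 0, 0, 0], [0, 0, 0, 0, 0, 0]],
])

```text
clock: 5.08
position: [0.4445, 0.0128, 0.2698]
ee_rot: [2.286, 2.155, 0.004]
force: [0.2, -0.3, -1.5]
width: 0.129
gripper_force: 30.0
```

```bash
python3 go.py LS 0 0 -.101
```

```text
turn [-0.608  -0.0381  0.1147] rows>= 3.319470350090313 then shift [0.169  0.0478 0.0958] rows>= 3.2006840649394097
pos [0.4445 0.0128 0.2698] joints [-0.75  0.11  0.68  1.99 -0.08  1.06 -0.1 ] F [ 0.2 -0.3 -1.5] w 0.011821801877056837 t 5.075
```

Call:
arm_command([
  [[0, 0, 0, -0.152, -0.0095, 0.0287], [0, 0, 0, -0.152, -0.0095, 0.0287], [0, 0, 0, -0.152, -0.0095, 0.0287], [0, 0, 0, -0.152, -0.0095, 0.0287], [0.045, 0.012, 0, 0, 0, 0], [0.045, 0.012, 0, 0, 0, 0], [0.045, 0.012, 0, 0, 0, 0], [0.034, 0.012, 0, 0, 0, 0], [0, 0, 0, 0, 0, 0]],
])

```text
clock: 6.2
position: [0.5145, 0.1709, 0.2884]
ee_rot: [2.043, 1.727, 0.465]
force: [-0.3, -0.4, -0.1]
width: 0.128
gripper_force: 30.0
```

```bash
python3 go.py LS 0 0 -.086
```

```text
turn [-0.0652  0.0109  0.0143] rows>= 0.36211963950337384 then shift [0.001  0.0036 0.1026] rows>= 1.6421732146555974
pos [0.5145 0.1709 0.2884] joints [-0.88  0.06  0.2   2.11  0.64  0.71 -1.28] F [-0.3 -0.4 -0.1] w 0.011783078385560747 t 6.2
```

Call:
arm_command([
  [[0, 0, 0, -0.0652, 0.0109, 0.0143], [0.001, 0.0036, 0.03, 0, 0, 0], [0, 0, 0.03, 0, 0, 0], [0, 0, 0.025, 0, 0, 0], [0, 0, 0, 0, 0, 0], [0, 0, 0, 0, 0, 0]],
])

```text
clock: 6.95
position: [0.5648, 0.1595, 0.2224]
ee_rot: [2.015, 1.677, 0.531]
force: [-0.7, -0.3, -1.1]
width: 0.129
gripper_force: 30.0
```

```bash
python3 go.py LS 0 0 -.086; python3 - <<'E'
from cell import arm
import cv2,numpy as np
o=[]
for n,(u,v) in dict(top=(224,155),side=(290,160)).items():
    im=arm.get_image(n);np.savez(f"{n}2.npz",**im)
    o.append(cv2.resize(im["pixels"][v-70:v+70,u-65:u+65,::-1],None,fx=3,fy=3,interpolation=cv2.INTER_CUBIC))
cv2.imwrite("pics/b2.png",np.hstack(o))
E
```

```text
turn [ 0.0008  0.0015 -0.0039] rows>= 0.02308010209460517 then shift [ 0.0032 -0.0008  0.0189] rows>= 0.30720461042895403
pos [0.5648 0.1595 0.2224] joints [-0.85  0.2   0.26  2.18  0.9   0.47 -1.54] F [-0.7 -0.3 -1.1] w 0.011834630693310894 t 6.95
```

View pics/b2.png

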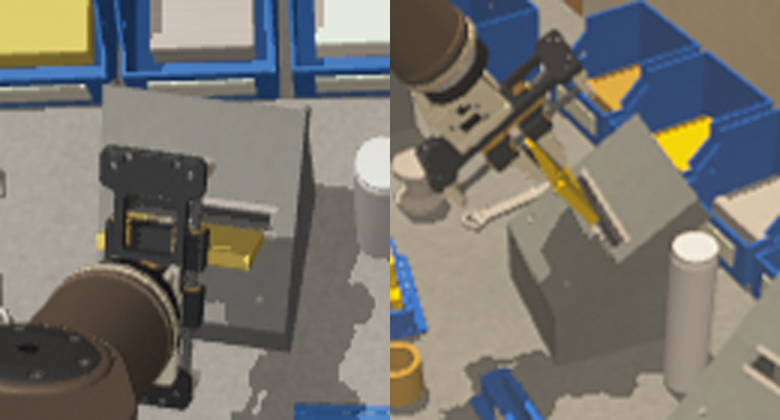

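```bash
cat > m2.py <<'E'
import sys
from go import *
# per-camera slot centres measured before (same camera, same method)
CAM={"LS":{"top":[.6264,.1524,.1365],"side":[.6211,.1513,.1361]},"SS":{"top":[.6460,-.1712,.1365],"side":[.6419,-.1722,.1354]}}
sl,tag=sys.argv[1:3];c,y,t=SL[sl];F=frame(y,t)
s=arm.observe();print("TCP in slot axes (tool x,y,z)",(F.T@(s["position"]-np.array(c))).round(4))
for n in("top","side"):
    im=dict(np.load(n+tag+".npz"));C=cloud(im);h=cv2.cvtColor(im["pixels"],cv2.COLOR_RGB2HSV)
    L=(C-np.array(CAM[sl][n]))@F
    m=(h[...,0]>18)&(h[...,0]<36)&(h[...,1]>110)&(im["z_map"]>0)&(abs(L)<[.09,.05,.15]).all(-1)
    k,l,st,ce=cv2.connectedComponentsWithStats(m.astype(np.uint8))
    for i in range(1,k):
        if st[i,4]<15: continue
        P=L[l==i];print(n,st[i,4],"min",np.percentile(P,1,0).round(4),"max",np.percentile(P,99,0).round(4))
        f=P[:,:]; 
        if len(P)>60:
            A=P-P.mean(0);nn=np.linalg.svd(A)[2][2];print("   plane n",nn.round(3),"mean y",P[:,1].mean().round(4), "y hist",np.histogram(P[:,1],bins=np.arange(-.014,.016,.002))[0])
            e=P[P[:,2]<np.percentile(P[:,2],99)-.006];print("   x-range away from lower edge",np.percentile(e[:,0],[.5,99.5]).round(4))
E
python3 m2.py LS 2
```

```text
TCP in slot axes (tool x,y,z) [-0.0024  0.0015 -0.1055]
top 230 min [-0.0655 -0.0064 -0.1171] max [-0.0171  0.0059 -0.0449]
   plane n [-0.02   1.    -0.003] mean y 0.0024 y hist [  0   0   0   6  14  13  13  14  28 139   1   0   0   0]
   x-range away from lower edge [-0.0656 -0.0166]
side 184 min [-0.0649 -0.0091 -0.1268] max [0.0659 0.0067 0.0411]
   plane n [0.019 1.    0.019] mean y 0.002 y hist [ 0  0  4  2  6 27 23 20 22 51 29  0  0  0]
   x-range away from lower edge [-0.0655  0.0669]
```

```bash
cat > m3.py <<'E'
from m2 import *
for n in("top","side"):
    im=dict(np.load(n+tag+".npz"));h=cv2.cvtColor(im["pixels"],cv2.COLOR_RGB2HSV)
    m=(h[...,0]>18)&(h[...,0]<36)&(h[...,1]>110)
    uv=np.argwhere(m)[:,::-1];W=onplane(im,uv,F[:,1],np.array(CAM[sl][n])+F[:,1]*.005)
    L=(W-np.array(CAM[sl][n]))@F;g=(abs(L[:,0])<.085)&(L[:,2]<.03)&(L[:,2]>-.15);L=L[g]
    for z in np.arange(-.12,-.01,.01):
        q=np.sort(L[abs(L[:,2]-z)<.005,0]);
        if len(q)>1:
            b=np.flatnonzero(np.diff(q)>.006);print(n,"z",z.round(3),"segs",[(a[0].round(4),a[-1].round(4)) for a in np.split(q,b+1)])
E
python3 m3.py LS 2 | grep segs; python3 go.py LS 0 0 0
```

```text
top z -0.12 segs [(np.float64(-0.0693), np.float64(-0.0332)), (np.float64(0.0286), np.float64(0.0286)), (np.float64(0.0471), np.float64(0.0512))]
top z -0.11 segs [(np.float64(-0.0691), np.float64(-0.0317)), (np.float64(0.0303), np.float64(0.0303)), (np.float64(0.0512), np.float64(0.0512))]
top z -0.1 segs [(np.float64(-0.0678), np.float64(-0.0302)), (np.float64(0.0323), np.float64(0.0323))]
top z -0.09 segs [(np.float64(-0.0688), np.float64(-0.0272))]
top z -0.08 segs [(np.float64(-0.0685), np.float64(-0.0256)), (np.float64(0.0384), np.float64(0.0384))]
top z -0.07 segs [(np.float64(-0.0672), np.float64(-0.0262)), (np.float64(-0.018), np.float64(-0.018)), (np.float64(0.0403), np.float64(0.0425))]
top z -0.06 segs [(np.float64(-0.0659), np.float64(-0.0163)), (np.float64(0.0316), np.float64(0.0446))]
top z -0.05 segs [(np.float64(-0.0646), np.float64(-0.0146)), (np.float64(0.0335), np.float64(0.0467))]
side z -0.12 segs [(np.float64(-0.0827), np.float64(-0.0824)), (np.float64(-0.0694), np.float64(-0.0691)), (np.float64(-0.0561), np.float64(-0.0558)), (np.float64(-0.0423), np.float64(-
[... 2507 characters left out ...]
0451)), (np.float64(-0.0308), np.float64(-0.0307)), (np.float64(-0.0161), np.float64(-0.0161)), (np.float64(-0.0013), np.float64(-0.0012)), (np.float64(0.0139), np.float64(0.0139)), (np.float64(0.0292), np.float64(0.0292)), (np.float64(0.0448), np.float64(0.0449))]
side z -0.03 segs [(np.float64(-0.031), np.float64(-0.031)), (np.float64(-0.0162), np.float64(-0.0162)), (np.float64(0.0139), np.float64(0.0139)), (np.float64(0.0293), np.float64(0.0293))]
turn [ 0.0021 -0.0003 -0.0043] rows>= 0.02575113466647897 then shift [ 0.0024 -0.0015  0.1055] rows>= 1.688549373283313
pos [0.5652 0.1603 0.2233] joints [-0.85  0.2   0.26  2.18  0.9   0.47 -1.54] F [-0.2  0.  -0.9] w 0.01207090314795542 t 7.05
```

The picture shows the pad held square over the slot, lower edge about 45 mm short of the face and about 4 mm to the right. I'm correcting that and approaching.

Call:
arm_command([
  [[0.0035, -0.0005, 0.02, 0, 0, 0], [0, 0, 0.018, 0, 0, 0], [0, 0, 0.006, 0, 0, 0], [0, 0, 0.004, 0, 0, 0], [0, 0, 0.002, 0, 0, 0], [0, 0, 0, 0, 0, 0]],
])

```text
clock: 7.8
position: [0.5942, 0.1588, 0.1819]
ee_rot: [2.015, 1.677, 0.534]
force: [-1.3, 0.2, -1.4]
width: 0.131
gripper_force: 30.0
```

```bash
python3 go.py LS 0 0 0;python3 - <<'E'
from cell import arm
import cv2,numpy as np
o=[]
for n,(u,v) in dict(top=(224,155),side=(290,160)).items():
    im=arm.get_image(n);np.savez(f"{n}3.npz",**im)
    o.append(cv2.resize(im["pixels"][v-40:v+40,u-40:u+40,::-1],None,fx=5,fy=5,interpolation=cv2.INTER_CUBIC))
cv2.imwrite("pics/b3.png",np.hstack(o))
E
```

```text
turn [ 0.0023  0.     -0.0042] rows>= 0.025907482456771585 then shift [-0.0012 -0.0013  0.0551] rows>= 0.8821634730900397
pos [0.5942 0.1588 0.1819] joints [-0.84  0.31  0.32  2.18  1.02  0.35 -1.65] F [-1.3  0.2 -1.4] w 0.012024223562452103 t 7.8
```

View pics/b3.png

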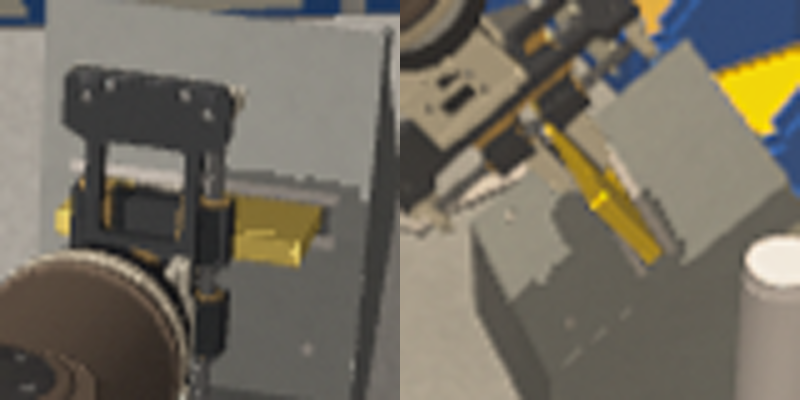

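```bash
python3 m2.py LS 3; python3 m3.py LS 3 | grep "top z"; python3 - <<'E'
from h import *
for t in "03":
    g=np.load(f"top{t}.npz")["pixels"].mean(-1)
    for v in (155,157,158,159,160): print(t,v,g[v,238:258].astype(int))
E
```

```text
TCP in slot axes (tool x,y,z) [ 0.0011  0.0014 -0.0551]
top 17 min [ 0.0522 -0.0055 -0.068 ] max [ 0.059   0.0065 -0.0549]
top 198 min [-0.0611 -0.0057 -0.1144] max [-0.0207  0.0354 -0.0006]
   plane n [-0.16   0.987  0.022] mean y 0.004 y hist [  0   0   0   1  14   8  17  11  14 100  26   0   1   1]
   x-range away from lower edge [-0.0611 -0.0211]
side 184 min [-0.061  -0.0049 -0.1134] max [0.0377 0.0097 0.0254]
   plane n [ 0.03  -0.999  0.011] mean y 0.0023 y hist [ 0  0  0  0 15 21 23 15 27 55 23  4  1  0]
   x-range away from lower edge [-0.0626  0.0282]
top z -0.1 segs [(np.float64(-0.0622), np.float64(-0.0534)), (np.float64(-0.0433), np.float64(-0.0367)), (np.float64(0.0448), np.float64(0.047))]
top z -0.09 segs [(np.float64(-0.0644), np.float64(-0.0331)), (np.float64(0.0469), np.float64(0.0511))]
top z -0.08 segs [(np.float64(-0.064), np.float64(-0.03)), (np.float64(0.049), np.float64(0.0554))]
top z -0.07 segs [(np.float64(-0.065), np.float64(-0.0285)), (np.float64(0.0511), np.float64(0.0576))]
top z -0.06 segs [(np.float64(-0.0637), np.float64(-0.0291)), (np.float64(0.055
[... 463 characters left out ...]
46  46  47  45  47  46  45  44  52 122 127 125 126 126 125 124
 123 105]
0 158 [ 65  64  64  63  46  47  46  47  45  46  52 131 127 126 125 126 125 125
 123 105]
0 159 [ 68  67  69  67  63  64  64  65  63  64  67 131 125 126 125 125 124 124
 123  91]
0 160 [ 85  67  67  73  73  67  68  68  67  68  82 108 125 126 125 126 125 125
 124  88]
3 155 [ 98  96 101  98 101 101  99 105 107 113 119 126 126 109  94  94  94  95
 107 105]
3 157 [95 96 96 95 96 95 96 97 96 95 62 69 90 96 95 96 96 95 94 85]
3 158 [97 96 96 95 95 96 96 96 97 82 60 71 95 96 96 95 95 95 94 84]
3 159 [96 96 96 96 96 95 97 95 89 77 60 76 96 96 95 95 94 94 95 78]
3 160 [97 96 97 96 97 96 96 97 76 76 64 73 96 95 96 95 95 96 94 78]
```

Measured relative to the slot, the pad is within about 1 mm and its lower edge is just entering. I'm pushing on, watching the force.

Call:
arm_command([
  [[0.0005, 0, 0.004, 0, 0, 0], [0, 0, 0.004, 0, 0, 0], [0, 0, 0, 0, 0, 0]],
])

```text
clock: 8.28
position: [0.5988, 0.1581, 0.1747]
ee_rot: [2.015, 1.677, 0.532]
force: [0.4, -0.4, -1.9]
width: 0.125
gripper_force: 30.0
```

```bash
python3 go.py LS 0 0 0
```

```text
turn [ 0.0018  0.001  -0.004 ] rows>= 0.02401543801939159 then shift [-0.0013 -0.001   0.0465] rows>= 0.7439709053673219
pos [0.5988 0.1581 0.1747] joints [-0.84  0.33  0.33  2.18  1.04  0.33 -1.67] F [ 0.4 -0.4 -1.9] w 0.011457512346640147 t 8.275
```

Call:
arm_command([
  [[0, 0, 0.004, 0, 0, 0], [0, 0, 0.004, 0, 0, 0], [0, 0, 0.004, 0, 0, 0], [0, 0, 0, 0, 0, 0]],
])

```text
clock: 8.78
position: [0.6045, 0.1575, 0.164]
ee_rot: [2.015, 1.68, 0.531]
force: [-4.7, 1.0, -2.0]
width: 0.128
gripper_force: 30.0
```

Call:
arm_command([
  [[0, 0, 0.004, 0, 0, 0], [0, 0, 0.004, 0, 0, 0], [0, 0, 0.004, 0, 0, 0], [0, 0, 0, 0, 0, 0]],
])

```text
clock: 9.28
position: [0.6122, 0.1558, 0.1548]
ee_rot: [2.015, 1.678, 0.532]
force: [-2.7, 0.7, -3.5]
width: 0.13
gripper_force: 30.0
```

```bash
python3 go.py LS 0 0 0
```

```text
turn [ 0.0014  0.0008 -0.0036] rows>= 0.021027617420090374 then shift [-0.0015 -0.0008  0.0224] rows>= 0.3597500493676106
pos [0.6122 0.1558 0.1548] joints [-0.84  0.39  0.37  2.17  1.11  0.27 -1.74] F [-2.7  0.7 -3.5] w 0.011951328469000835 t 9.275
```

Call:
arm_command([
  [[0, 0, 0, 0, 0, 0], [0, 0, 0, 0, 0, 0], [0, 0, 0, 0, 0, 0], [0, 0, 0, 0, 0, 0], [0, 0, -0.01, 0, 0, 0], [0, 0, -0.02, 0, 0, 0], [0, 0, -0.02, 0, 0, 0], [0, 0, 0, 0, 0, 0]],
], jaw=0.036)

```text
clock: 10.28
position: [0.584, 0.1616, 0.1979]
ee_rot: [2.015, 1.677, 0.537]
force: [0.0, 0.0, -0.4]
width: 0.391
gripper_force: 0.0
```

Call:
arm_command([
  [[0, 0, 0, 0, 0, 0], [0, 0, 0, 0, 0, 0], [0, 0, 0, 0, 0, 0], [0, 0, 0, 0, 0, 0], [0, 0, 0, 0, 0, 0]],
], jaw=0.0)

```text
clock: 10.9
position: [0.5841, 0.1609, 0.1962]
ee_rot: [2.015, 1.677, 0.533]
force: [-0.3, -0.2, -0.2]
width: 0.005
gripper_force: 0.0
```

```bash
python3 go.py LS 0 0 -.05;python3 - <<'E'
from cell import arm
import cv2,numpy as np
o=[]
for n,(u,v) in dict(top=(224,155),side=(290,160)).items():
    im=arm.get_image(n);np.savez(f"{n}4.npz",**im)
    o.append(cv2.resize(im["pixels"][v-40:v+40,u-40:u+40,::-1],None,fx=5,fy=5,interpolation=cv2.INTER_CUBIC))
cv2.imwrite("pics/b4.png",np.hstack(o))
E
python3 m2.py LS 4
```

```text
turn [ 0.0019  0.0006 -0.0041] rows>= 0.02446893966633097 then shift [-0.0015 -0.0011  0.0227] rows>= 0.36412670342539927
pos [0.5841 0.1609 0.1962] joints [-0.84  0.28  0.29  2.18  0.97  0.4  -1.61] F [-0.3 -0.2 -0.2] w 0.0004371680212064556 t 10.9
TCP in slot axes (tool x,y,z) [ 0.0015  0.0011 -0.0728]
top 73 min [ 0.0046  0.0025 -0.1386] max [0.0529 0.0342 0.0044]
   plane n [-0.07  -0.977 -0.2  ] mean y 0.0077 y hist [ 0  0  0  0  0  0  0  0 14 49  2  0  0  0]
   x-range away from lower edge [-0.0064  0.0534]
top 173 min [-0.0607 -0.0063 -0.134 ] max [-0.0101  0.0299  0.0098]
   plane n [ 0.069 -0.988 -0.139] mean y 0.003 y hist [ 0  0  1  3 11 13 17 17 20 84  2  0  0  0]
   x-range away from lower edge [-0.0608 -0.0094]
side 144 min [-0.0614 -0.005  -0.0469] max [0.0643 0.009  0.0249]
   plane n [ 0.025 -0.998  0.052] mean y 0.0024 y hist [ 0  0  0  0  9 15 15 12 29 56  2  6  0  0]
   x-range away from lower edge [-0.0617  0.0655]
```

View pics/b4.png

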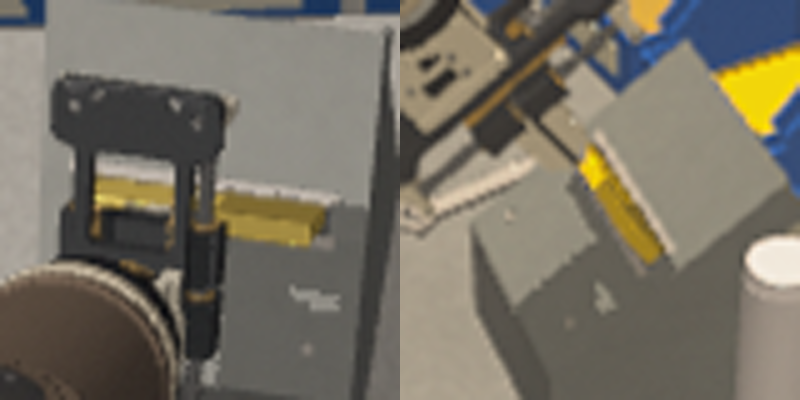

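The long pad stands in the slot by itself with about 30 mm showing, and the shut fingers are above it. Pushing with the fingertips.

Call:
arm_command([
  [[0, -0.001, 0.012, 0, 0, 0], [0, 0, 0.006, 0, 0, 0], [0, 0, 0.004, 0, 0, 0], [0, 0, 0.004, 0, 0, 0], [0, 0, 0.004, 0, 0, 0], [0, 0, 0.004, 0, 0, 0], [0, 0, 0.004, 0, 0, 0], [0, 0, 0, 0, 0, 0]],
])

```text
clock: 12.0
position: [0.6049, 0.157, 0.1644]
ee_rot: [2.015, 1.677, 0.532]
force: [0.4, -0.2, 0.3]
width: 0.007
gripper_force: 0.0
```

```bash
python3 go.py LS 0 0 -.019
```

```text
turn [ 0.0019  0.0009 -0.004 ] rows>= 0.024384764506591994 then shift [-0.0014 -0.0002  0.0155] rows>= 0.2492821530886165
pos [0.6049 0.157  0.1644] joints [-0.84  0.36  0.35  2.18  1.08  0.3  -1.71] F [ 0.4 -0.2  0.3] w 0.0006082146623206367 t 12.0
```

Call:
arm_command([
  [[0, 0, 0.004, 0, 0, 0], [0, 0, 0.004, 0, 0, 0], [0, 0, 0.004, 0, 0, 0], [0, 0, 0.0025, 0, 0, 0]],
])

```text
clock: 12.5
position: [0.6132, 0.1557, 0.1526]
ee_rot: [2.015, 1.677, 0.533]
force: [-0.9, 0.3, 2.0]
width: 0.002
gripper_force: 1.3
```

```bash
python3 go.py LS 0 0 -.019
```

```text
turn [ 0.0021  0.0005 -0.0041] rows>= 0.024908924828353135 then shift [-0.0015 -0.0003  0.001 ] rows>= 0.030336710214709205
pos [0.6132 0.1557 0.1526] joints [-0.84  0.39  0.38  2.17  1.12  0.27 -1.76] F [-0.9  0.3  2. ] w 0.00020781315567048691 t 12.5
```

Call:
arm_command([
  [[0, 0, 0.0015, 0, 0, 0], [0, 0, 0, 0, 0, 0]],
])

```text
clock: 12.75
position: [0.6139, 0.1554, 0.1514]
ee_rot: [2.015, 1.677, 0.533]
force: [-0.3, -0.1, -0.1]
width: 0.006
gripper_force: 0.0
```

Call:
arm_command([
  [[0, 0, -0.01, 0, 0, 0], [0, 0, -0.03, 0, 0, 0], [0, 0, -0.05, 0, 0, 0], [0, 0, -0.05, 0, 0, 0], [0, 0, -0.03, 0, 0, 0], [0, 0, 0, 0, 0, 0]],
])

```text
clock: 13.5
position: [0.5171, 0.174, 0.2931]
ee_rot: [2.014, 1.678, 0.539]
force: [0.7, 0.7, -0.0]
width: 0.003
gripper_force: 0.0
```

```bash
python3 go.py SP 0 0 -.12;python3 - <<'E'
from cell import arm
import cv2,numpy as np
o=[]
for n,(u,v) in dict(top=(224,155),side=(290,160)).items():
    im=arm.get_image(n);np.savez(f"{n}5.npz",**im)
    o.append(cv2.resize(im["pixels"][v-40:v+40,u-40:u+40,::-1],None,fx=5,fy=5,interpolation=cv2.INTER_CUBIC))
cv2.imwrite("pics/b5.png",np.hstack(o))
E
python3 m2.py LS 5
```

```text
turn [ 0.614  -0.0354  0.0911] rows>= 3.3289721827294136 then shift [-0.4669  0.012   0.0951] rows>= 7.625894809385684
pos [0.5171 0.174  0.2931] joints [-0.89  0.04  0.18  2.15  0.77  0.68 -1.44] F [ 0.7  0.7 -0. ] w 0.00030574086008625117 t 13.5
TCP in slot axes (tool x,y,z) [ 0.0014 -0.0002 -0.1889]
top 169 min [-0.06   -0.0094 -0.0057] max [0.0206 0.004  0.013 ]
   plane n [ 0.019 -0.184  0.983] mean y -0.0021 y hist [ 0  0 13 20 29 28 20 23 34  2  0  0  0  0]
   x-range away from lower edge [-0.0596  0.0209]
side 120 min [-0.0572 -0.0076 -0.0039] max [0.0659 0.0089 0.0267]
   plane n [ 0.005  0.967 -0.256] mean y -0.0003 y hist [ 0  0  0 11 15 16 14 15 42  2  1  4  0  0]
   x-range away from lower edge [-0.0575  0.0665]
```

View pics/b5.png

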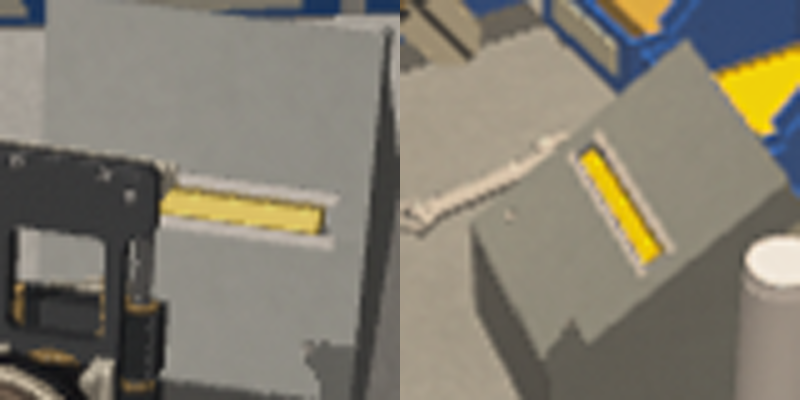

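The long pad is now nearly flush, shown as a yellow strip in the slot. I'll measure how much still stands out.

```bash
cat > m4.py <<'E'
from m2 import *
for n in("top","side"):
    im=dict(np.load(n+tag+".npz"));C=cloud(im);h=cv2.cvtColor(im["pixels"],cv2.COLOR_RGB2HSV)
    L=(C-np.array(CAM[sl][n]))@F
    y=(h[...,0]>18)&(h[...,0]<36)&(h[...,1]>110)
    a=y&(abs(L)<[.065,.008,.02]).all(-1);a=cv2.erode(a.astype(np.uint8),np.ones((3,3)))>0
    f=~y&(abs(L[...,1])>.02)&(abs(L[...,1])<.05)&(abs(L[...,0])<.06)&(abs(L[...,2])<.01)
    A=np.c_[L[f][:,:2],np.ones(f.sum())];k=np.linalg.lstsq(A,L[f][:,2],rcond=None)[0]
    r=L[a][:,2]-np.c_[L[a][:,:2],np.ones(a.sum())]@k
    print("OUT",n,a.sum(),"tool-z rel face (neg=out) med",np.median(r).round(4),np.percentile(r,[10,90]).round(4),"x-slope",np.polyfit(L[a][:,0],r,1).round(4))
E
python3 m4.py LS 5|grep OUT
```

```text
OUT top 66 tool-z rel face (neg=out) med 0.0002 [-0.0021  0.0032] x-slope [-0.0079  0.0001]
OUT side 31 tool-z rel face (neg=out) med -0.0004 [-0.0029  0.0022] x-slope [-0.019  -0.0004]
```

The long pad is flush within a millimetre. On to the short pad.

Call:
arm_command([
  [[0, 0, 0, 0.1535, -0.0089, 0.0228], [0, 0, 0, 0.1535, -0.0089, 0.0228], [0, 0, 0, 0.1535, -0.0089, 0.0228], [0, 0, 0, 0.1535, -0.0089, 0.0228], [-0.048, 0, 0, 0, 0, 0], [-0.048, 0, 0, 0, 0, 0], [-0.048, 0, 0, 0, 0, 0], [-0.048, 0, 0, 0, 0, 0], [-0.048, 0, 0, 0, 0, 0], [-0.048, 0, 0, 0, 0, 0]],
], jaw=0.06)

```text
clock: 14.85
position: [0.4377, -0.1075, 0.291]
ee_rot: [2.494, 1.879, 0.006]
force: [1.0, -0.4, 1.2]
width: 0.656
gripper_force: 0.0
```

Call:
arm_command([
  [[-0.048, 0, 0, 0, 0, 0], [-0.048, 0, 0, 0, 0, 0], [-0.048, 0, 0, 0, 0, 0], [-0.035, 0.012, 0.03, 0, 0, 0], [0, 0, 0.03, 0, 0, 0], [0, 0, 0, 0, 0, 0]],
])

```text
clock: 15.6
position: [0.4, -0.2814, 0.231]
ee_rot: [2.499, 1.881, 0.002]
force: [-0.8, 0.6, 0.8]
width: 0.655
gripper_force: 0.0
```

```bash
python3 go.py SP 0 0 -.05
```

```text
turn [ 0.0121  0.0075 -0.0045] rows>= 0.07987294799059763 then shift [0.0032 0.0007 0.103 ] rows>= 1.6482051934127497
pos [ 0.4    -0.2814  0.231 ] joints [ 0.01  0.23  0.61  1.96 -0.16  0.98  0.4 ] F [-0.8  0.6  0.8] w 0.06011328087152934 t 15.6
```

Call:
arm_command([
  [[0, 0, 0, 0.0121, 0.0075, -0.0045], [0.0032, 0.0007, 0.04, 0, 0, 0], [0, 0, 0.04, 0, 0, 0], [0, 0, 0.035, 0, 0, 0], [0, 0, 0.025, 0, 0, 0], [0, 0, 0.015, 0, 0, 0], [0, 0, 0.007, 0, 0, 0], [0, 0, 0, 0, 0, 0]],
])

```text
clock: 16.6
position: [0.405, -0.2788, 0.0721]
ee_rot: [2.499, 1.895, 0.008]
force: [0.0, -0.6, -0.6]
width: 0.658
gripper_force: 0.0
```

```bash
python3 go.py SP 0 0 -.009
```

```text
turn [ 0.0071 -0.0007  0.0025] rows>= 0.04064591569608484 then shift [-0.0006 -0.0035 -0.0149] rows>= 0.24552168689235573
pos [ 0.405  -0.2788  0.0721] joints [ 0.14  0.48  0.48  2.11 -0.38  0.62  0.61] F [ 0.  -0.6 -0.6] w 0.06041452256958709 t 16.6
```

Call:
arm_command([
  [[0, 0, 0, 0.0071, -0.0007, 0.0025], [-0.0005, -0.0035, 0.003, 0, 0, 0], [0, 0, 0, 0, 0, 0]],
])

```text
clock: 16.98
position: [0.4008, -0.2781, 0.0687]
ee_rot: [-2.506, -1.894, 0.0]
force: [0.2, 0.1, -1.2]
width: 0.652
gripper_force: 0.0
```

Call:
arm_command([
  [[0, 0, 0, 0, 0, 0], [0, 0, 0, 0, 0, 0], [0, 0, 0, 0, 0, 0], [0, 0, 0, 0, 0, 0], [0, 0, 0, 0, 0, 0], [0, 0, 0, 0, 0, 0]],
], jaw=0.0)

```text
clock: 17.73
position: [0.4022, -0.2787, 0.0689]
ee_rot: [2.504, 1.894, 0.001]
force: [3.9, -1.0, -2.7]
width: 0.128
gripper_force: 30.0
```

Call:
arm_command([
  [[0, 0, -0.02, 0, 0, 0], [0, 0, -0.04, 0, 0, 0], [0, 0, -0.06, 0, 0, 0], [0, 0, -0.06, 0, 0, 0], [0, 0, -0.02, 0, 0, 0], [0, 0, 0, 0, 0, 0]],
])

```text
clock: 18.48
position: [0.4017, -0.2785, 0.2698]
ee_rot: [2.504, 1.894, 0.002]
force: [-0.6, 0.3, -0.6]
width: 0.127
gripper_force: 30.0
```

```bash
python3 go.py SS 0 0 -.101
```

```text
turn [-0.5962  0.1496 -0.4731] rows>= 4.153680258657028 then shift [0.0529 0.1359 0.1575] rows>= 3.434196929917611
pos [ 0.4017 -0.2785  0.2698] joints [-0.04  0.2   0.64  1.9  -0.14  1.08  0.39] F [-0.6  0.3 -0.6] w 0.01166858034963213 t 18.475
```

Call:
arm_command([
  [[0, 0, 0, -0.1192, 0.0299, -0.0946], [0, 0, 0, -0.1192, 0.0299, -0.0946], [0, 0, 0, -0.1192, 0.0299, -0.0946], [0, 0, 0, -0.1192, 0.0299, -0.0946], [0, 0, 0, -0.1192, 0.0299, -0.0946], [0.018, 0.045, 0, 0, 0, 0], [0.018, 0.045, 0, 0, 0, 0], [0.017, 0.046, 0, 0, 0, 0], [0, 0, 0, 0, 0, 0]],
])

```text
clock: 19.6
position: [0.5081, -0.2027, 0.3393]
ee_rot: [1.765, 2.098, 0.613]
force: [0.3, 0.6, -1.5]
width: 0.126
gripper_force: 30.0
```

```bash
python3 go.py SS 0 0 -.106
```

```text
turn [-0.0616 -0.0004 -0.0415] rows>= 0.39769377340304646 then shift [ 0.0012 -0.0024  0.1406] rows>= 2.249447389494885
pos [ 0.5081 -0.2027  0.3393] joints [ 0.02  0.01  0.5   2.02 -0.54  0.76  1.02] F [ 0.3  0.6 -1.5] w 0.011593049339911092 t 19.6
```

Call:
arm_command([
  [[0, 0, 0, -0.0616, -0.0004, -0.0415], [0.0012, -0.0024, 0.035, 0, 0, 0], [0, 0, 0.04, 0, 0, 0], [0, 0, 0.04, 0, 0, 0], [0, 0, 0.025, 0, 0, 0], [0, 0, 0, 0, 0, 0], [0, 0, 0, 0, 0, 0]],
])

```text
clock: 20.48
position: [0.5813, -0.1889, 0.2231]
ee_rot: [1.691, 2.082, 0.656]
force: [-0.5, -0.0, -1.2]
width: 0.131
gripper_force: 30.0
```

```bash
cat > snap.py <<'E'
import sys
from cell import arm
import cv2,numpy as np
o=[]
for n,(u,v) in dict(top=(350,144),side=(358,217)).items():
    im=arm.get_image(n);np.savez(f"{n}{sys.argv[1]}.npz",**im)
    o.append(cv2.resize(im["pixels"][v-40:v+40,u-40:u+40,::-1],None,fx=5,fy=5,interpolation=cv2.INTER_CUBIC))
cv2.imwrite(f"pics/b{sys.argv[1]}.png",np.hstack(o))
E
python3 snap.py 6; python3 go.py SS 0 0 -.056; python3 m2.py SS 6
```

```text
turn [ 0.0011  0.0037 -0.005 ] rows>= 0.03379694215129499 then shift [0.0033 0.0021 0.0533] rows>= 0.8550888369291368
pos [ 0.5819 -0.1888  0.2243] joints [ 0.07  0.26  0.43  2.12 -1.09  0.53  1.57] F [-0.3  0.4 -0.8] w 0.011971558472062698 t 20.575
TCP in slot axes (tool x,y,z) [-0.0033 -0.0021 -0.1093]
top 162 min [ 0.0071 -0.0099 -0.1213] max [ 0.0413  0.0024 -0.0548]
   plane n [ 0.137  0.99  -0.045] mean y -0.001 y hist [ 0  2 11  9 13 12 12 94  9  0  0  0  0  0]
   x-range away from lower edge [0.0073 0.0414]
side 131 min [-0.048  -0.0097 -0.1221] max [0.0074 0.0123 0.0147]
   plane n [ 0.122 -0.991  0.05 ] mean y -0.0034 y hist [ 0  0 28 16 20 19 16 19  5  3  1  2  0  1]
   x-range away from lower edge [-0.0482  0.0179]
```

Call:
arm_command([
  [[0, 0, 0, 0.0011, 0.0037, -0.005], [0.0034, 0.003, 0.018, 0, 0, 0], [0, 0, 0.016, 0, 0, 0], [0, 0, 0.008, 0, 0, 0], [0, 0, 0.004, 0, 0, 0], [0, 0, 0, 0, 0, 0], [0, 0, 0, 0, 0, 0]],
])

```text
clock: 21.45
position: [0.6098, -0.1788, 0.188]
ee_rot: [1.684, 2.088, 0.658]
force: [-0.1, -0.6, -0.8]
width: 0.128
gripper_force: 30.0
```

```bash
python3 snap.py 7; python3 go.py SS 0 0 -.056; python3 m2.py SS 7
```

```text
turn [-0.0002 -0.0009  0.0006] rows>= 0.005800637149785316 then shift [-0.0007 -0.0012  0.0066] rows>= 0.10809416920880244
pos [ 0.6099 -0.1787  0.188 ] joints [ 0.1   0.35  0.36  2.11 -1.23  0.49  1.68] F [ 0.8  0.  -0.9] w 0.012081820456900814 t 21.55
TCP in slot axes (tool x,y,z) [ 0.0007  0.0012 -0.0626]
top 163 min [ 0.0093 -0.009  -0.1228] max [0.045  0.0365 0.0389]
   plane n [-0.357 -0.926 -0.12 ] mean y 0.0038 y hist [ 0  0  4  2 11  8 11 11 13 76 19  0  0  1]
   x-range away from lower edge [0.0068 0.0451]
side 123 min [-0.0432 -0.006  -0.0774] max [-0.0062  0.0135  0.0001]
   plane n [ 0.111 -0.993  0.04 ] mean y 0.0002 y hist [ 0  0  0  0 33 12 20 16 16 16  4  2  1  2]
   x-range away from lower edge [-0.0432 -0.0065]
```

View pics/b7.png

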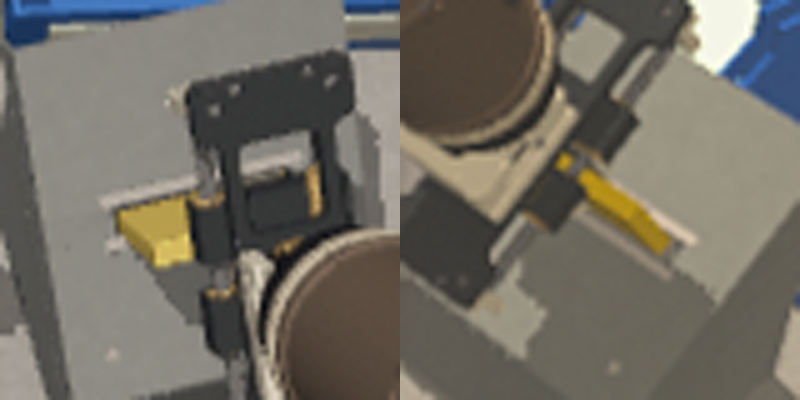

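The picture shows the short pad over its slot, ends at about (118,215) and (668,245). The measurement says it is centred to about 1 mm and starting to enter. Joint 5 is at -1.23 against a -1.32 limit, so I'm going slowly.

Call:
arm_command([
  [[-0.0005, 0, 0.005, 0, 0, 0], [0, 0, 0.004, 0, 0, 0], [0, 0, 0.004, 0, 0, 0], [0, 0, 0.004, 0, 0, 0], [0, 0, 0, 0, 0, 0]],
])

```text
clock: 22.18
position: [0.6195, -0.1768, 0.1732]
ee_rot: [1.684, 2.09, 0.658]
force: [-0.1, -0.3, -1.3]
width: 0.128
gripper_force: 30.0
```

```bash
python3 go.py SS 0 0 0
```

```text
turn [-0.0012 -0.0016  0.0005] rows>= 0.010840920785934117 then shift [-0.0005 -0.0007  0.0449] rows>= 0.7182745136711509
pos [ 0.6195 -0.1768  0.1732] joints [ 0.14  0.38  0.3   2.1  -1.28  0.46  1.72] F [-0.1 -0.3 -1.3] w 0.01171991443807076 t 22.175
```

Call:
arm_command([
  [[0, 0, 0.004, 0, 0, 0], [0, 0, 0.004, 0, 0, 0], [0, 0, 0.003, 0, 0, 0], [0, 0, 0, 0, 0, 0]],
])

```text
clock: 22.68
position: [0.6245, -0.1761, 0.1635]
ee_rot: [1.686, 2.089, 0.656]
force: [-4.0, -1.1, -2.3]
width: 0.131
gripper_force: 30.0
```

```bash
python3 go.py SS 0 0 0; python3 -c "
from cell import arm;print(arm.observe()['joints'][4])"
```

```text
turn [-0.0028 -0.0008 -0.0005] rows>= 0.015744254559697326 then shift [-0.0001  0.0007  0.034 ] rows>= 0.5446558671621221
pos [ 0.6245 -0.1761  0.1635] joints [ 0.18  0.39  0.23  2.1  -1.29  0.43  1.74] F [-4.  -1.1 -2.3] w 0.012017218646224574 t 22.675
-1.2901009672742667
```

Call:
arm_command([
  [[0, 0, 0.004, 0, 0, 0], [0, 0, 0.003, 0, 0, 0], [0, 0, 0.003, 0, 0, 0], [0, 0, 0, 0, 0, 0]],
])

```text
clock: 23.18
position: [0.6311, -0.1743, 0.1559]
ee_rot: [1.685, 2.089, 0.658]
force: [-2.0, -0.6, -4.5]
width: 0.128
gripper_force: 30.0
```

```bash
python3 go.py SS 0 0 0; python3 -c "
from cell import arm;print(arm.observe()['joints'][4])"
```

```text
turn [-0.0014 -0.0014  0.0004] rows>= 0.010869113684099221 then shift [-0.0005 -0.0005  0.0239] rows>= 0.3825962946079268
pos [ 0.6311 -0.1743  0.1559] joints [ 0.23  0.41  0.16  2.09 -1.3   0.4   1.74] F [-2.  -0.6 -4.5] w 0.01174233017332951 t 23.175
-1.2975663578042378
```

Same depth as the long pad. Releasing, backing off, shutting, then pushing.

Call:
arm_command([
  [[0, 0, 0, 0, 0, 0], [0, 0, 0, 0, 0, 0], [0, 0, 0, 0, 0, 0], [0, 0, 0, 0, 0, 0], [0, 0, -0.01, 0, 0, 0], [0, 0, -0.02, 0, 0, 0], [0, 0, -0.02, 0, 0, 0], [0, 0, 0, 0, 0, 0]],
], jaw=0.036)

```text
clock: 24.18
position: [0.6032, -0.1812, 0.1991]
ee_rot: [1.683, 2.087, 0.659]
force: [-0.0, -0.3, 0.4]
width: 0.392
gripper_force: 0.0
```

Call:
arm_command([
  [[0, 0, 0, 0, 0, 0], [0, 0, 0, 0, 0, 0], [0, 0, 0, 0, 0, 0], [0, 0, 0, 0, 0, 0], [0, 0, 0, 0, 0, 0]],
], jaw=0.0)

```text
clock: 24.8
position: [0.6033, -0.1804, 0.1972]
ee_rot: [1.684, 2.089, 0.658]
force: [0.0, -0.8, -0.3]
width: 0.006
gripper_force: 0.0
```

```bash
python3 snap.py 8; python3 go.py SS 0 0 -.019; python3 m2.py SS 8;python3 -c "
from cell import arm;print(arm.observe()['joints'][4])"
```

```text
turn [-0.0008 -0.0013  0.0006] rows>= 0.00863375022233169 then shift [-0.0004 -0.001   0.0552] rows>= 0.8831709699643048
pos [ 0.6033 -0.1804  0.1973] joints [ 0.19  0.32  0.24  2.1  -1.14  0.46  1.6 ] F [-0.1  0.5 -0.7] w 0.0005315014308186265 t 24.9
TCP in slot axes (tool x,y,z) [ 0.0004  0.001  -0.0742]
top 36 min [-0.044   0.0033 -0.0947] max [-0.0165  0.0219  0.0074]
top 147 min [-1.000e-04 -6.400e-03 -1.315e-01] max [0.0447 0.0308 0.0047]
   plane n [-0.094 -0.98  -0.177] mean y 0.0034 y hist [ 0  0  0  1 10  9 15  9 20 71  6  0  0  0]
   x-range away from lower edge [-0.0006  0.045 ]
side 123 min [-0.0434 -0.0067 -0.0597] max [0.0126 0.0098 0.0145]
   plane n [ 0.025 -0.999  0.041] mean y -0.0004 y hist [ 0  0  0 15 22 13 17 17 17 12  3  6  1  0]
   x-range away from lower edge [-0.0435  0.0136]
-1.1386740474760935
```

Call:
arm_command([
  [[0, -0.001, 0.012, 0, 0, 0], [0, 0, 0.008, 0, 0, 0], [0, 0, 0.004, 0, 0, 0], [0, 0, 0.004, 0, 0, 0], [0, 0, 0.004, 0, 0, 0], [0, 0, 0.004, 0, 0, 0], [0, 0, 0.004, 0, 0, 0], [0, 0, 0, 0, 0, 0]],
])

```text
clock: 25.9
position: [0.6249, -0.1755, 0.1636]
ee_rot: [1.684, 2.09, 0.659]
force: [0.0, 1.1, 0.8]
width: 0.003
gripper_force: 0.0
```

```bash
python3 go.py SS 0 0 -.019;python3 -c "
from cell import arm;print(arm.observe()['joints'][4])"
```

```text
turn [-0.0011 -0.0017  0.0005] rows>= 0.011115336678135924 then shift [-0.0006  0.0002  0.0149] rows>= 0.23804271027442056
pos [ 0.6249 -0.1755  0.1636] joints [ 0.24  0.39  0.15  2.09 -1.26  0.4   1.71] F [0.  1.1 0.8] w 0.00029581054514836967 t 25.9
-1.2580433351333782
```

Call:
arm_command([
  [[0, 0, 0.004, 0, 0, 0], [0, 0, 0.004, 0, 0, 0], [0, 0, 0.004, 0, 0, 0], [0, 0, 0.003, 0, 0, 0], [0, 0, 0, 0, 0, 0]],
])

```text
clock: 26.52
position: [0.6334, -0.1738, 0.1515]
ee_rot: [1.684, 2.089, 0.659]
force: [-0.2, 0.3, -0.9]
width: 0.006
gripper_force: 0.0
```

```bash
python3 go.py SS 0 0 -.019;python3 -c "
from cell import arm;print(arm.observe()['joints'][4])"
```

```text
turn [-0.0009 -0.0016  0.0005] rows>= 0.010241536453206147 then shift [-0.0006  0.0001 -0.0001] rows>= 0.0090838621032107
pos [ 0.6334 -0.1738  0.1515] joints [ 0.29  0.42  0.08  2.08 -1.28  0.36  1.74] F [-0.2  0.3 -0.9] w 0.0005375038783254128 t 26.525
-1.282023947325971
```

Call:
arm_command([
  [[0, 0, 0.001, 0, 0, 0], [0, 0, 0, 0, 0, 0], [0, 0, -0.02, 0, 0, 0], [0, 0, -0.04, 0, 0, 0], [0, 0, -0.05, 0, 0, 0], [0, 0, -0.05, 0, 0, 0], [0, 0, -0.03, 0, 0, 0], [0, 0, 0, 0, 0, 0]],
])

```text
clock: 27.52
position: [0.5274, -0.1979, 0.3091]
ee_rot: [1.682, 2.085, 0.66]
force: [0.5, -0.2, -0.2]
width: 0.006
gripper_force: 0.0
```

```bash
python3 snap.py 9; python3 m4.py SS 9|grep OUT; python3 m4.py LS 9|grep OUT; python3 -c "
import cv2,numpy as np
cv2.imwrite('pics/s9.png',np.load('side9.npz')['pixels'][...,::-1])"
```

```text
OUT top 79 tool-z rel face (neg=out) med 0.0006 [-0.0019  0.0036] x-slope [-0.0174  0.0007]
OUT side 28 tool-z rel face (neg=out) med -0.0001 [-0.003   0.0025] x-slope [-0.0131 -0.0002]
OUT top 113 tool-z rel face (neg=out) med 0.0002 [-0.0025  0.0022] x-slope [0.0005 0.    ]
  return _methods._mean(a, axis=axis, dtype=dtype,
  ret = ret.dtype.type(ret / rcount)
Traceback (most recent call last):
  File "m4.py", line 10, in <module>
    print("OUT",n,a.sum(),"tool-z rel face (neg=out) med",np.median(r).round(4),np.percentile(r,[10,90]).round(4),"x-slope",np.polyfit(L[a][:,0],r,1).round(4))
                                                                                ~~~~~~~~~~~~~^^^^^^^^^^^
IndexError: index -1 is out of bounds for axis 0 with size 0
```

View pics/s9.png

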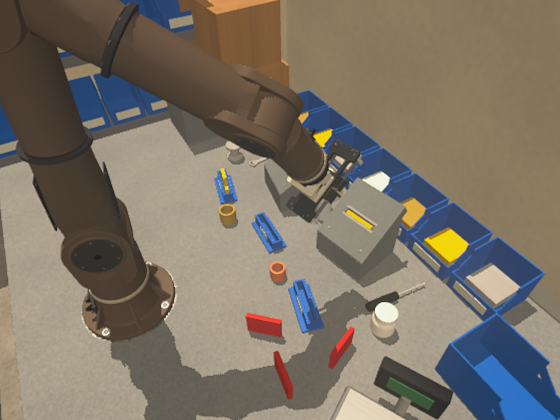

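The side view shows both stands empty at (268,232) and (305,305). The short pad is flush in its slot at (360,218), the stepped pad is still at (225,185), and the arm is clear. Depth puts both pads level with their faces within 1 mm; the side view of the long slot is blocked by the arm, but the top view covers it.

```bash
python3 -c "
from cell import arm;print(arm.sign_off())"
```

```text
the job is handed in; nothing more can be done
None
```

I posted both plain pads into their own boxes, flush with the faces to within about 1 mm by the depth images. The stepped pad and the other things on the bench look undisturbed, and I handed the job in at about 28 s; the judge's result was not shown.

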